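# Set out the button-sorting place

### The job

Set out the worktop for sorting buttons: stand the two round steel cups, nested fully one in the other, off the right-hand short end of the pin tin, in line with the tin's long middle line and with a clear gap of about 3 cm. The square cup will not nest, so set it by itself in front of (on the robot's side of) the middle of the nearer bobbin box's long side, squared up with the box and again about 3 cm clear of it. Lay the tape measure flat and centred on the lid of the pin tin, leaving the thread spool and the thimble where they stand.

Things in the scene. Friction and masses are not known exactly. Their poses are not given: they have to be found in the camera images.
- pin_tin: Flat closed blue-grey tin fixed to the worktop, 59 mm deep (x) by 89 mm wide (y) by 22 mm high; lid flat, shut. Origin: centre of the underside, to within 2 mm; y runs along its long side to the left as the robot sees it, so its right-hand short end is 44.5 mm towards -y; x points away from the robot. It may be turned a little.
- bobbin_box: Clear flat oblong box of bobbins fixed to the worktop, the one nearer the robot, 58 mm deep (x) by 118 mm wide (y) by 25 mm high. Origin: centre of the underside; y runs along its long side to the left, -x points to its long side that faces the robot. It may be turned a little.
- round_cup_1: One of two identical round steel cups, open, 46 mm high, standing. Body tapers from 30 mm diameter at the base to 48 mm at 32 mm height; above that a straight rim band, 56 mm outside (grip here), 48 mm inside. Base 4 mm thick. Nested upright, the upper band rests on the lower rim, the upper cup 14 mm higher than the lower. Origin: centre of the underside; z up. About 50 g.
- round_cup_2: One of two identical round steel cups, open, 46 mm high, standing. Body tapers from 30 mm diameter at the base to 48 mm at 32 mm height; above that a straight rim band, 56 mm outside (grip here), 48 mm inside. Base 4 mm thick. Nested upright, the upper band rests on the lower rim, the upper cup 14 mm higher than the lower. Origin: centre of the underside; z up. About 50 g.
- square_cup: The only square cup, steel, open at the top, 46 mm high. Straight walls 46 by 46 mm, 3 mm thick; round the top (height 32 to 46 mm) a rim band 52 by 52 mm outside, the place to grip, across the flats. Stands on the worktop at the start. Origin: centre of the underside; x and y square to its sides, z up. About 50 g.
- tape_measure: Round white tape measure lying flat: disc 55 mm in diameter and 16 mm high (18 mm with the button in its middle), with a short yellow tab. Origin: on the underside; the disc's centre is 6 mm from it along +y of its frame, the tab points to -y; z up. Starts on the worktop. About 55 g.
- thread_spool: Off-white thread spool standing on end behind the work, the one nearest to it, 26 mm in diameter and 48 mm high; a loose bystander. Origin: centre of the underside.
- thimble: Thimble, 20 mm in diameter and 22 mm high, standing between the robot and the work; a loose bystander. Origin: centre of the underside.
Things that resemble listed ones, but are neither listed nor needed, are in the scene too. Leave any red look-alike of the round_cup_2 alone.

How it is judged:
At the end, for the whole second after the job is handed in: Cups nested (5 mm), lower one 88-118 mm right of tin centre, 15 mm off its line. Square cup 70-100 mm in front of box centre, 15 mm sideways, 0.2 rad. These upright on the worktop. Tape measure flat on the tin, origin within 20 mm of its centre. All at rest, released (((x of round_cup_1 in the frame of pin_tin between -0.0165 and 0.0135 m and y of round_cup_1 in the frame of pin_tin between -0.118 and -0.088 m and height (world z) of round_cup_1 below 0.004 m and angle between each of round_cup_1, round_cup_2's own z axis and vertical below 0.08 rad and horizontal distance between round_cup_1 and round_cup_2 below 0.005 m and height (world z) of round_cup_2 between 0.01 and 0.018 m) or (x of round_cup_2 in the frame of pin_tin between -0.0165 and 0.0135 m and y of round_cup_2 in the frame of pin_tin between -0.118 and -0.088 m and height (world z) of round_cup_2 below 0.004 m and angle between each of round_cup_2, round_cup_1's own z axis and vertical below 0.08 rad and horizontal distance between round_cup_2 and round_cup_1 below 0.005 m and height (world z) of round_cup_1 between 0.01 and 0.018 m)) and x of square_cup in the frame of bobbin_box between -0.1 and -0.07 m and y of square_cup in the frame of bobbin_box between -0.015 and 0.015 m and height (world z) of square_cup below 0.004 m and angle between each of square_cup, tape_measure's own z axis and vertical below 0.08 rad and (angle between the x axis of square_cup and the x axis of bobbin_box, either way round below 0.2 rad or angle between the x axis of square_cup and the y axis of bobbin_box, either way round below 0.2 rad) and horizontal distance between tape_measure and pin_tin below 0.02 m and height (world z) of tape_measure between 0.018 and 0.027 m and linear speed of each of round_cup_1, round_cup_2, square_cup, tape_measure below 0.02 m/s and angular speed of each of round_cup_1, round_cup_2, square_cup, tape_measure below 0.3 rad/s); the robot touches nothing.
It fails at once if the thread spool or the thimble is moved more than 10 mm or knocked over (distance of any of thread_spool, thimble from where it was at the start of the episode above 0.01 m or angle between any of thread_spool, thimble's own z axis and vertical above 0.5 rad).
It also fails if it takes over 102 s, if anything falls off the work surface, if the arm or the gripper's body presses on something with over 40 N, if the wrist force passes 120 N, or if a joint passes its speed limit or range.

### The arm

A 7-joint arm with a two-finger parallel gripper is mounted at the origin on the work surface; the furniture and walls round the work are solid. World frame = base frame: x ahead of the robot, y to its left, z up, the work surface at z = 0. Lengths are in m, angles in rad, forces in N, time in s.
With the tool pointing down it reaches from about 0.425 to 0.925 m from the base axis. Payload 6.8 kg.
Tool frame: the origin (TCP) lies at the very end of the fingers, on their centre line; the grasp point (between the pads) lies 19 mm behind it; z points along the fingers, y is the line along which they close (so a half turn about z gives the same grasp; the last joint's range is limited). The gripper opens to 85 mm and grips with 20 to 120 N. Pads are 22 mm wide; open, the fingers measure 114 mm over their backs; the gripper's body (76 mm by 85 mm) begins 54 mm behind the grasp point. The pads swing forward as they close: fully open they stand 13 mm farther back than shut.
Start: joints at [1.151, 0.477, 0.022, 1.555, -0.011, 1.109, -0.083], TCP at [0.207, -0.642, 0.231] pointing down, gripper open.
Joint ranges: [-2.96, 2.96], [-0.34, 2.1], [-1.41, 1.46], [0.24, 2.44], [-1.37, 4.51], [0.17, 1.92], [-2.96, 2.96]. Speed limits (rad/s): [2.39, 2.39, 3.14, 3.14, 3.14, 3.14, 3.14].

### API

Orientations are given as a rotation vector (axis times angle).
In Python, from bench import get_obs, viewer, r gives the robot as it stands. The module is installed in compiled form; this text tells all that it offers.
- The arm moves only by the tool play_rows, never from a script. Its argument "commands" is a list that holds one entry, the list of rows, each a list of 5 numbers: the gripper's target within -1 to 1 (shut at 1, half-way at 0, fully open at -1), then the shift along the tool's x, y, z scaled (see below), then the turn about the tool's z scaled (see below). A call has 1 to 12 rows; each row is the pose to reach, as a shift and turn from the pose commanded when the call began, along the tool's axes at that moment; what a row does not reach only later rows make up. The controller multiplies each number of a shift by 0.2 m and each number of a turn by pi/2 rad. A row lasts 1/12 s, in which the tool goes at most 41.7 mm and 7.16 degrees, less where a joint would pass 70% of its speed; a pose out of reach is approached as far as the arm can. A call with a number of a shift or a turn outside -1 to 1 is refused whole. A call with a gripper value outside its range is refused whole. The fingers move at their own pace and stop on an object; "grip_force" is the grip in N (left out, the last holds). Time passes only in rows, so rows that repeat a pose let the fingers close. It gives the time, the measured TCP pose, the force, the opening and the grip force at its end, in the units of the state.
- get_obs(): the state, without advancing time (a new reading comes with each control period).
- viewer.grab_frame(name): name is "scene" or "top"; returns a dict with "pixels" (384x512x3 uint8, red, green, blue), "fovy" (degrees; the focal length in pixels is half the picture's height over the tangent of half this angle, whatever the lens; pixels are square), "cx", "cy" (the principal point, pixels), "world_to_cam" (4x4, takes a point from world to camera coordinates). Camera axes: x right, y up, looking along -z (the intrinsics and any distortion apply to the point x, -y, -z); pixel columns grow to the right and rows downward; lengths in m; the calibration is good to about 2 mm. A picture is of the moment at which its call begins. There is no depth.
- r.hand_in(): hands the job in; it is judged then, once.
Trained networks look in a picture, given as the dict that the camera call returned (one of the last four; its "shot" number tells which), for a name from the list of things; names that differ only in an ending like _2 or _b are one class to them, and where a whole thing is asked for, a point or a joint stands for the part that bears it (a point fixed in the world has none). Each returns a list of dicts, best first, with "score" (0 to 1); they miss things now and then, are a little off and sometimes report something else, mostly with a low value. They report only what shows in the picture. A call takes as long as a camera call. They do not tell look-alikes from the thing itself.
- viewer.trace(picture, thing): "pixels" (384x512 bool, what is visible of it) and "rect" ([left, top, right, bottom] in pixels, round what is visible of it).
The state is a dict: "clock": time; "joints": joint angles; "qvel": joint speeds; "tau": joint torques, N m; "tcp_pos": TCP position; "orientation": TCP orientation; "contact_force": force on the tool from outside, world axes, zero at the start; "moment": the same for the moment, N m; "grip_width": finger opening in m; "gripper_force": force on a finger pad.
Only numpy, scipy, OpenCV 4.12 (cv2) and the standard library are available. Lean on these libraries where they do the work, as an engineer would, in place of code of your own. Each camera call takes 0.05 s, during which the arm holds its last target. There are 200 camera calls.

## Working session

There is one attempt and no reset: what is moved stays moved. The work goes in short steps, Python scripts to look and compute and a tool call to move; the robot and the scene stay as the last step left them, time stands still between calls to the robot, and variables do not carry over. Pictures are saved under pics/ and viewed, at most 16 in all, crops included, and the job is handed in when it is done.

Besides the shell and the picture viewer there is one more tool, called after ">>>" in YAML: its name, and indented under it one key for each argument. play_rows: Moves the arm, as the interface text tells. Shifts and turns lie within -1 to 1; 1 stands for 0.2 m of shift or pi/2 rad of turn. Its arguments: {"type":"object","properties":{"commands":{"type":"array","items":{"type":"array","items":{"type":"array","items":{"type":"number","minimum":-1,"maximum":1}}}},"grip_force":{"type":"number"}},"required":["commands"]}

```bash
mkdir -p pics; python3 - <<'E'
from bench import get_obs, viewer, r
import cv2,numpy as np
o=get_obs()
for k in('clock','tcp_pos','orientation','grip_width','contact_force'):print(k,o[k])
for n in('scene','top'):
    f=viewer.grab_frame(n); cv2.imwrite(f'pics/{n}0.png',cv2.resize(f['pixels'][:,:,::-1],(768,576),interpolation=cv2.INTER_CUBIC))
    print(n,[ (k,f[k]) for k in f if k!='pixels'])
    for t in('pin_tin','bobbin_box','round_cup_1','square_cup','tape_measure','thread_spool','thimble'):
        print(t,[(round(d['score'],2),list(np.round(d['rect']))) for d in viewer.trace(f,t)])
E
```

```text
clock 0.0
tcp_pos [ 0.20689756 -0.64188793  0.23032812]
orientation [-3.10172247e+00 -4.87567142e-01  6.23038793e-04]
grip_width 0.0856799654997643
contact_force [ 0.32455536 -1.77939702 -0.20363976]
scene [('fovy', 51.873099734140126), ('cx', 253.88693723636902), ('cy', 191.9086869252421), ('world_to_cam', array([[-0.71009641, -0.70397654,  0.01342096,  0.40287258],
       [ 0.55459425, -0.54746852,  0.62666055, -0.24809657],
       [-0.43380677,  0.45243259,  0.77917677, -0.96786622],
       [ 0.        ,  0.        ,  0.        ,  1.        ]])), ('shot', 1)]
pin_tin [(0.96, [np.float64(240.0), np.float64(158.0), np.float64(270.0), np.float64(185.0)])]
bobbin_box [(0.83, [np.float64(162.0), np.float64(199.0), np.float64(208.0), np.float64(240.0)])]
round_cup_1 [(0.98, [np.float64(118.0), np.float64(245.0), np.float64(142.0), np.float64(266.0)]), (0.8, [np.float64(148.0), np.float64(264.0), np.float64(166.0), np.float64(291.0)]), (0.75, [np.float64(338.0), np.float64(129.0), np.float64(356.0), np.float64(151.0)]), (0.7, [np.float64(199.0), np.float64(316.0), np.float64(224.0), np.f
[... 1362 characters left out ...]
loat64(247.0), np.float64(128.0)])]
round_cup_1 [(0.8, [np.float64(135.0), np.float64(153.0), np.float64(156.0), np.float64(172.0)]), (0.79, [np.float64(374.0), np.float64(192.0), np.float64(389.0), np.float64(207.0)]), (0.79, [np.float64(141.0), np.float64(189.0), np.float64(156.0), np.float64(207.0)]), (0.76, [np.float64(142.0), np.float64(248.0), np.float64(163.0), np.float64(267.0)])]
square_cup [(0.71, [np.float64(323.0), np.float64(195.0), np.float64(342.0), np.float64(215.0)])]
tape_measure [(0.56, [np.float64(237.0), np.float64(202.0), np.float64(252.0), np.float64(221.0)])]
thread_spool [(0.52, [np.float64(236.0), np.float64(119.0), np.float64(249.0), np.float64(130.0)])]
thimble []
```

View pics/scene0.png

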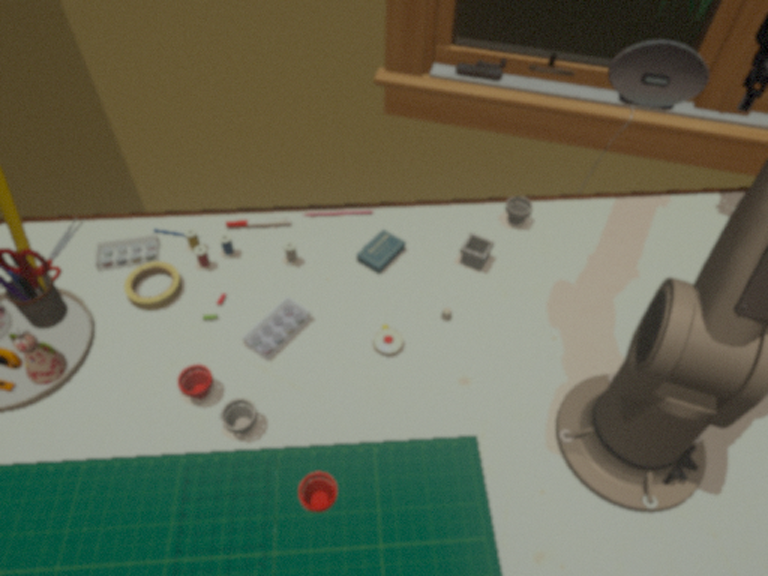

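View pics/top0.png

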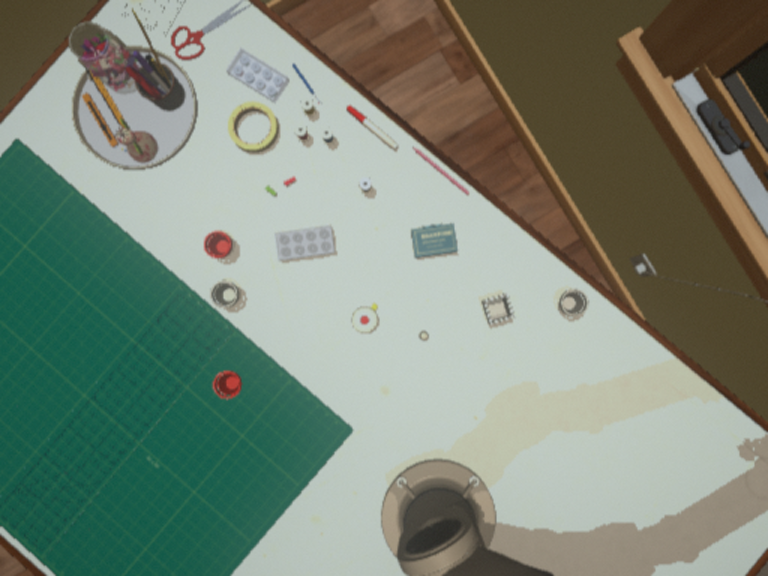

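Candidates in the top view (native pixels):
- **Round cups:** steel at (151,197) and (381,200). The red look-alikes at (146,163) and (152,257) stay put.
- **Square cup:** only one, at (332,206).
- **Boxes:** (203,162) is nearer, (172,50) is the farther look-alike.
- **Spools:** (243,123) is nearest, with others around (200-218,70-90).
- **Rings:** tape measure at (243,213). The yellow ring at (169,84) is only similar in shape.
- **Thimble:** (282,224).

Next I'll measure and check a close crop.

```bash
cat > h.py <<'E'
from bench import get_obs, viewer, r
import cv2,numpy as np
from scipy.optimize import least_squares
from scipy.spatial.transform import Rotation as R
def ring(d,z,n=32,c=(0,0)):
    a=np.arange(n)*2*np.pi/n; return np.c_[c[0]+d/2*np.cos(a),c[1]+d/2*np.sin(a),np.full(n,z)]
def box(a,b,z0,z1): return np.array([[x,y,z] for x in(-a/2,a/2) for y in(-b/2,b/2) for z in(z0,z1)])
M=dict(pin_tin=box(.059,.089,0,.022),bobbin_box=box(.058,.118,0,.025),
 round_cup_1=np.r_[ring(.03,0),ring(.056,.032),ring(.056,.046)],
 square_cup=np.r_[box(.046,.046,0,.032),box(.052,.052,.032,.046)],
 tape_measure=np.r_[ring(.055,0),ring(.055,.016)],thread_spool=np.r_[ring(.026,0),ring(.026,.048)],
 thimble=np.r_[ring(.02,0),ring(.018,.022)])
def proj(f,P):
    w=f['world_to_cam']; c=P@w[:3,:3].T+w[:3,3]; F=192/np.tan(np.radians(f['fovy']/2))
    return np.c_[f['cx']+F*c[:,0]/-c[:,2], f['cy']-F*c[:,1]/-c[:,2]]
def ray(f,u,v,z):
    w=f['world_to_cam'];F=192/np.tan(np.radians(f['fovy']/2))
    d=w[:3,:3].T@np.array([(u-f['cx'])/F,-(v-f['cy'])/F,-1]); c=-w[:3,:3].T@w[:3,3]
    return c+d*(z-c[2])/d[2]
def place(m,p,yaw):
    return m@R.from_euler('z',yaw).as_matrix().T+p
def feat_mask(m):
    ys,xs=np.nonzero(m); return np.array([xs.mean()+.0,ys.mean(),xs.min()-.5,ys.min()-.5,xs.max()+.5,ys.max()+.5])
def feat_pts(u):
    h=cv2.convexHull(u.astype(np.float32)); k=cv2.moments(h)
    return np.r_[k['m10']/k['m00'],k['m01']/k['m00'],u.min(0),u.max(0)]
W=np.array([2,2,1,1,1,1])
def fit(model,views,p0,yaw=False,fixz=False):
    m=M[model]
    def res(q):
        p=np.r_[q[:2],0 if fixz else q[2]]; P=place(m,p,q[3] if yaw else 0)
        return np.concatenate([W*(feat_pts(proj(f,P))-feat_mask(k)) for f,k in views])
    q=np.r_[p0,0,0][:4]
    s=min((least_squares(res,np.r_[q[:3],y],loss='soft_l1',diff_step=1e-4,x_scale=[.01,.01,.01,.1]) for y in ((0,.3,-.3) if yaw else (0,))),key=lambda s:s.cost)
    return s.x,s.cost
def pick(f,t,u,v,tol=14):
    """best detection whose mask centre is near u,v"""
    for d in viewer.trace(f,t):
        if d['pixels'].sum()>8:
            c=feat_mask(d['pixels'])[:2]
            if np.hypot(c[0]-u,c[1]-v)<tol: return d['pixels']
def psi():
    m=R.from_rotvec(get_obs()['orientation']).as_matrix(); return np.arctan2(m[1,0],m[0,0])
def go(x,y,z,tcp,ps):
    """scaled tool shift from tcp (yaw ps) to x,y,z"""
    d=np.array([x,y,z])-tcp
    ex=np.array([np.cos(ps),np.sin(ps)]);ey=np.array([np.sin(ps),-np.cos(ps)])
    return np.round(np.r_[d[:2]@ex,d[:2]@ey,-d[2]]/.2,3)
E
python3 - <<'E'
from h import *
fs=viewer.grab_frame('scene');ft=viewer.grab_frame('top')
for n,t,u,v,yaw in(('tin','pin_tin',289,160,1),('box','bobbin_box',203,162,1),('cupL','round_cup_1',150,197,0),('cupR','round_cup_1',381,200,0),('redA','round_cup_1',146,163,0),('redB','round_cup_1',152,257,0),('sq','square_cup',332,205,1),('tape','tape_measure',243,213,0),('spool','thread_spool',243,123,0),('thim','thimble',282,224,0)):
    p0=ray(ft,u,v,.02); us=proj(fs,p0[None])[0]
    vw=[(f,k) for f,k in((ft,pick(ft,t,u,v)),(fs,pick(fs,t,*us))) if k is not None]
    s='none'
    if vw: q,c=fit(t,vw,[p0[0],p0[1],0],yaw,len(vw)<2); s=f'{np.round(q,3)} cost {c:.1f} views {len(vw)}'
    print(n,np.round(p0,3),s)
    if n=='sq' or n=='tin' or n=='box':
        k=vw[0][1].astype(np.uint8);c=cv2.findContours(k,0,1)[0];print(cv2.minAreaRect(max(c,key=len)))
a=cv2.resize(ft['pixels'][140:240,130:230,::-1],(400,400),interpolation=2);b=cv2.resize(ft['pixels'][140:240,295:395,::-1],(400,400),interpolation=2)
cv2.imwrite('pics/crop1.png',np.hstack([a,b]))
E
```

```text
tin [ 0.568 -0.001  0.02 ] [ 0.572 -0.001  0.001  0.087] cost 1.4 views 2
((288.9681701660156, 159.04335021972656), (19.843461990356445, 28.96689796447754), 81.25383758544922)
box [0.566 0.266 0.02 ] [ 0.57   0.268 -0.001  0.101] cost 1.2 views 2
((202.92996215820312, 161.00999450683594), (19.516149520874023, 39.73940658569336), 81.8698959350586)
cupL [0.46  0.431 0.02 ] [0.464 0.429 0.    0.   ] cost 0.4 views 1
cupR [ 0.44  -0.282  0.02 ] [ 0.436 -0.28  -0.001  0.   ] cost 2.6 views 2
redA [0.566 0.444 0.02 ] [ 0.565  0.442 -0.001  0.   ] cost 1.5 views 2
redB [0.275 0.426 0.02 ] [0.282 0.422 0.002 0.   ] cost 1.7 views 2
sq [ 0.427 -0.131  0.02 ] [ 0.427 -0.127  0.     0.111] cost 1.2 views 2
((331.5500183105469, 205.15000915527344), (16.443843841552734, 16.76007080078125), 71.56504821777344)
tape [0.406 0.144 0.02 ] [0.41  0.144 0.001 0.   ] cost 2.4 views 2
spool [0.686 0.14  0.02 ] [0.685 0.14  0.002 0.   ] cost 3.1 views 2
thim [0.371 0.024 0.02 ] [0.373 0.024 0.    0.   ] cost 0.4 views 1
```

View pics/crop1.png

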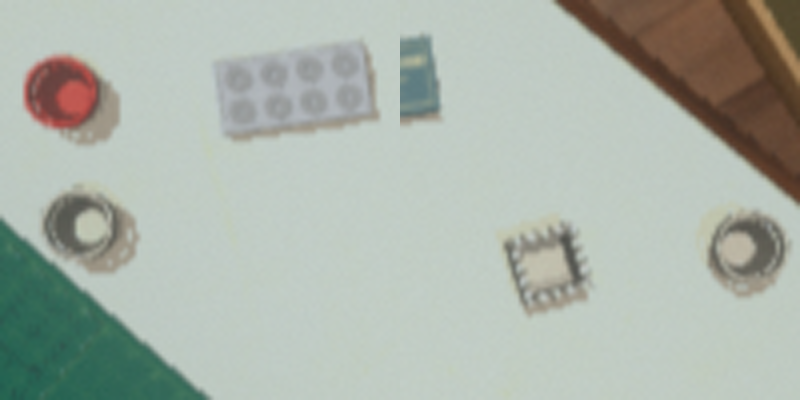

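The crop shows the two steel cups at top-view (150,197) and (381,200), with the red one separate at (146,163). The square cup at (332,206) is turned about 0.27 rad. I'm heading for the right-hand steel cup.

>>> play_rows:
  commands:
    - [[-1,0.82,-0.69,0.1,-0.8],[-1,0.82,-0.69,0.1,-0.8],[-1,0.82,-0.69,0.1,-0.8],[-1,0.82,-0.69,0.1,-0.8],[-1,0.82,-0.69,0.1,-0.8],[-1,0.82,-0.69,0.1,-0.8],[-1,0.82,-0.69,0.1,-0.8],[-1,0.82,-0.69,0.1,-0.8],[-1,0.82,-0.69,0.1,-0.8],[-1,0.82,-0.69,0.1,-0.8],[-1,0.82,-0.69,0.1,-0.8]]
  grip_force: 30

```text
clock: 2.82
tcp_pos: [0.3208, -0.4609, 0.2114]
orientation: [2.219, 2.224, 0.0]
contact_force: [-0.3, -0.7, 1.0]
grip_width: 0.0853
gripper_force: 0.0
```

```bash
cat >> h.py <<'E'
def yaw_fit(model,f,m,p,yaws):
    best=[]
    for y in yaws:
        P=place(M[model],p,y); u=proj(f,P); h=cv2.convexHull(((u+.5)*16*4).astype(np.int32)//1)
        im=np.zeros((384*4,512*4),np.uint8); cv2.fillConvexPoly(im,(h/16).round().astype(np.int32),1)
        mm=cv2.resize(m.astype(np.uint8),(2048,1536),interpolation=0)
        # centroid-align to judge the yaw alone
        a,b=cv2.moments(im,True),cv2.moments(mm,True)
        T=np.float32([[1,0,b['m10']/b['m00']-a['m10']/a['m00']],[0,1,b['m01']/b['m00']-a['m01']/a['m00']]])
        im=cv2.warpAffine(im,T,(2048,1536),flags=0)
        best.append(((im&mm).sum()/(im|mm).sum(),y))
    return max(best)
E
python3 - <<'E'
from h import *
fs=viewer.grab_frame('scene');ft=viewer.grab_frame('top')
Y=np.arange(-.2,.55,.025)
for t,p,u in(('pin_tin',[.572,-.001,0],(289,160)),('bobbin_box',[.57,.268,0],(203,162)),('square_cup',[.427,-.127,0],(332,205))):
    for f in(ft,fs):
        uv=u if f is ft else proj(fs,np.array([p]))[0]
        m=pick(f,t,*uv)
        if m is not None: print(t,yaw_fit(t,f,m,np.array(p),Y))
o=get_obs();print(o['clock'],o['tcp_pos'],psi(),o['joints'].round(2),o['contact_force'])
print(go(.436,-.28,.10,o['tcp_pos'],psi()))
E
```

```text
pin_tin (np.float64(0.8890440386680988), np.float64(0.17499999999999988))
pin_tin (np.float64(0.9527842473004446), np.float64(0.12499999999999994))
bobbin_box (np.float64(0.9394180314835427), np.float64(0.1499999999999999))
bobbin_box (np.float64(0.9332638164754953), np.float64(0.12499999999999994))
square_cup (np.float64(0.9355816597195907), np.float64(0.2999999999999999))
square_cup (np.float64(0.91151339608979), np.float64(0.27499999999999986))
3.2167 [ 0.32087752 -0.460791    0.21130486] 1.5673846842594248 [ 1.09  0.33 -0.29  1.84  0.11  0.99  0.75] [ 0.11475595  0.08922575 -0.30448035]
[0.906 0.573 0.557]
```

>>> play_rows:
  commands:
    - [[-1,0.906,0.573,0.55,0],[-1,0.906,0.573,0.55,0],[-1,0.906,0.573,0.55,0],[-1,0.906,0.573,0.55,0],[-1,0.906,0.573,0.55,0],[-1,0.906,0.573,0.55,0],[-1,0.906,0.573,0.55,0],[-1,0.906,0.573,0.55,0]]

```text
clock: 3.88
tcp_pos: [0.4366, -0.2776, 0.1006]
orientation: [-2.218, -2.222, -0.0]
contact_force: [-0.6, -1.3, 0.6]
grip_width: 0.0853
gripper_force: 0.0
```

```bash
python3 - <<'E'
from h import *
o=get_obs();print(o['tcp_pos'],psi(),go(.436,-.28,.024,o['tcp_pos'],psi()))
fs=viewer.grab_frame('scene')
u,v=proj(fs,np.array([[.436,-.28,.05]]))[0].astype(int)
cv2.imwrite('pics/c2.png',cv2.resize(fs['pixels'][v-60:v+40,u-60:u+60,::-1],(720,600),interpolation=2));print(u,v)
E
```

```text
[ 0.43658792 -0.27762275  0.10057202] 1.5724704572171087 [-0.012 -0.003  0.383]
346 135
```

View pics/c2.png

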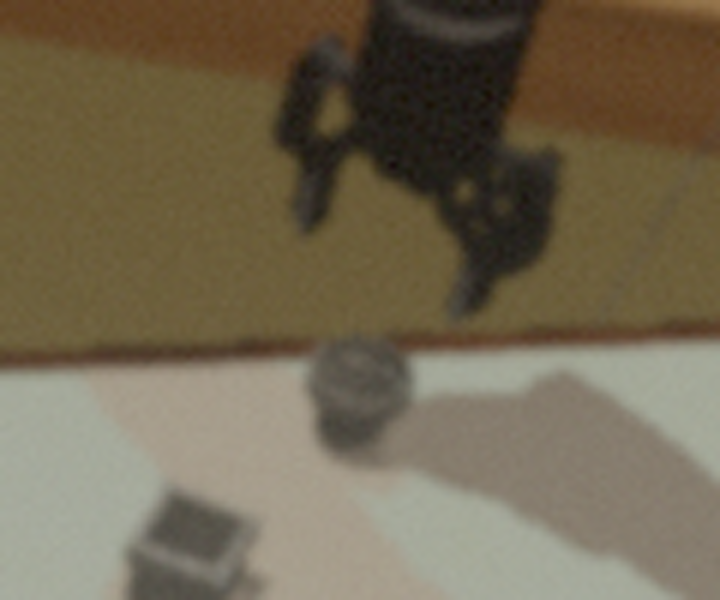

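The open fingers straddle the steel cup (crop (360,390)) and line up with it. Descend and grip.

>>> play_rows:
  commands:
    - [[-1,-0.01,0,0.2,0],[-1,-0.01,0,0.4,0],[-1,-0.01,0,0.4,0],[0.5,-0.01,0,0.4,0],[0.8,-0.01,0,0.4,0],[0.8,-0.01,0,0.4,0],[0.8,-0.01,0,0.4,0],[0.8,-0.01,0,0.4,0],[0.8,-0.01,0,0.4,0],[0.8,-0.01,0,0.4,0],[0.8,-0.01,0,0.4,0]]

```text
clock: 4.85
tcp_pos: [0.4372, -0.2834, 0.024]
orientation: [2.222, 2.215, 0.0]
contact_force: [-2.4, -0.4, 8.4]
grip_width: 0.0553
gripper_force: 32.2
```

>>> play_rows:
  commands:
    - [[0.8,0,0,-0.2,0],[0.8,0,0,-0.4,0],[0.8,0.2,0.15,-0.4,0],[0.8,0.9,0.745,-0.4,0],[0.8,0.9,0.745,-0.4,0],[0.8,0.9,0.745,-0.4,0],[0.8,0.9,0.745,-0.4,0],[0.8,0.9,0.745,-0.4,0],[0.8,0.9,0.745,-0.4,0],[0.8,0.9,0.745,-0.4,0],[0.8,0.9,0.745,-0.4,0]]

```text
clock: 5.77
tcp_pos: [0.585, -0.1033, 0.1022]
orientation: [2.224, 2.217, -0.0]
contact_force: [-0.5, 0.2, 0.2]
grip_width: 0.0557
gripper_force: 32.6
```

```bash
python3 - <<'E'
from h import *
o=get_obs();print(o['tcp_pos'],psi(),o['grip_width'],o['contact_force'],go(.586,-.103,.024,o['tcp_pos'],psi()))
fs=viewer.grab_frame('scene');ft=viewer.grab_frame('top')
for f in(fs,ft):
    uv=proj(f,np.array([[*o['tcp_pos'][:2],.1]]))[0]; m=pick(f,'round_cup_1',*uv,20)
    print(uv, None if m is None else feat_mask(m).round(1), feat_pts(proj(f,place(M['round_cup_1'],np.r_[o['tcp_pos'][:2],.08],0))).round(1))
u,v=proj(fs,o['tcp_pos'][None])[0].astype(int)
cv2.imwrite('pics/c3.png',cv2.resize(fs['pixels'][v-50:v+50,u-60:u+60,::-1],(720,600),interpolation=2))
E
```

```text
[ 0.58503745 -0.10332529  0.10224214] 1.5676144813173987 0.05574913019009024 [-0.47789387  0.21120479  0.19770379] [0.002 0.005 0.391]
[274.28710877 127.0491438 ] [272.1 124.5 264.5 114.5 279.5 135.5] [274.5 124.  265.1 114.2 284.2 135.4]
[325.95721466 150.4777911 ] [320.3 152.5 317.5 146.5 323.5 157.5] [327.  149.5 316.9 139.4 337.2 159.6]
```

View pics/c3.png

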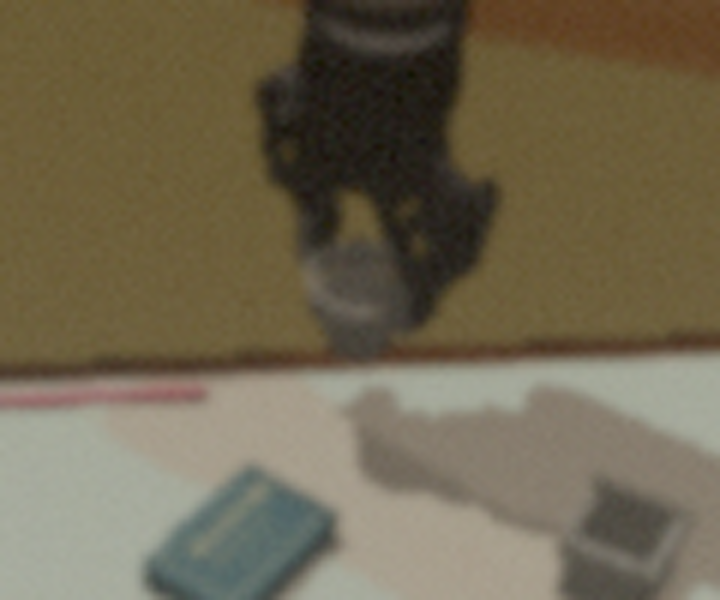

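The cup is held upright at crop (355,300), clear of the tin. Lower and release.

>>> play_rows:
  commands:
    - [[0.8,0,0.01,0.2,0],[0.8,0,0.01,0.35,0],[0.8,0,0.01,0.385,0],[0.8,0,0.01,0.385,0],[0.8,0,0.01,0.385,0],[-1,0,0.01,0.385,0],[-1,0,0.01,0.385,0],[-1,0,0.01,0.385,0],[-1,0,0.01,0.385,0],[-1,0,0.01,0.385,0],[-1,0,0.01,0.2,0],[-1,0,0.01,-0.15,0]]

```text
clock: 6.97
tcp_pos: [0.5846, -0.1019, 0.101]
orientation: [-2.22, -2.215, 0.006]
contact_force: [1.9, -0.2, -0.5]
grip_width: 0.0853
gripper_force: 0.0
```

```bash
python3 - <<'E'
from h import *
o=get_obs();print(o['tcp_pos'],psi(),o['contact_force'])
fs=viewer.grab_frame('scene')
m=pick(fs,'round_cup_1',*proj(fs,np.array([[.586,-.103,.023]]))[0])
if m is not None: print(fit('round_cup_1',[(fs,m)],[.586,-.103,0],fixz=True))
print(go(.464,.429,.13,o['tcp_pos'],psi()))
E
```

```text
[ 0.5846236  -0.10193975  0.10099222] 1.5688174240119308 [ 1.89186024 -0.16819791 -0.46686853]
(array([ 0.58854875, -0.10015598,  0.        ,  0.        ]), np.float64(1.8834009749577576))
[ 2.653 -0.61  -0.145]
```

>>> play_rows:
  commands:
    - [[-1,0,0,-0.2,0],[-1,1,-0.2,-0.2,0],[-1,1,-0.2,-0.2,0],[-1,1,-0.2,-0.2,0],[-1,1,-0.2,-0.2,0],[-1,1,-0.2,-0.2,0],[-1,1,-0.2,-0.2,0]]

```text
clock: 7.65
tcp_pos: [0.5456, 0.1079, 0.1436]
orientation: [-2.208, -2.23, -0.006]
contact_force: [0.3, 0.9, 1.1]
grip_width: 0.0854
gripper_force: 0.0
```

>>> play_rows:
  commands:
    - [[-1,1,-0.2,0,0],[-1,1,-0.2,0,0],[-1,1,-0.2,0,0],[-1,1,-0.2,0,0],[-1,1,-0.2,0,0],[-1,1,-0.2,0,0]]

```text
clock: 8.15
tcp_pos: [0.5046, 0.3079, 0.1437]
orientation: [-2.208, -2.228, -0.007]
contact_force: [0.3, 1.1, -0.1]
grip_width: 0.0854
gripper_force: 0.0
```

>>> play_rows:
  commands:
    - [[-1,0.65,-0.21,0.2,-0.34],[-1,0.65,-0.21,0.2,-0.34],[-1,0.65,-0.21,0.2,-0.34],[-1,0.65,-0.21,0.2,-0.34],[-1,0.65,-0.21,0.2,-0.34],[-1,0.65,-0.21,0.2,-0.34],[-1,0.65,-0.21,0.2,-0.34]]

```text
clock: 8.73
tcp_pos: [0.467, 0.4272, 0.1025]
orientation: [1.562, 2.725, -0.001]
contact_force: [0.8, -0.4, 0.3]
grip_width: 0.0853
gripper_force: 0.0
```

```bash
python3 - <<'E'
from h import *
o=get_obs();print(o['tcp_pos'],psi(),o['contact_force'],o['joints'].round(2))
ft=viewer.grab_frame('top');fs=viewer.grab_frame('scene')
def loc(p,n):
    vw=[(f,m) for f in(ft,fs) for m in[pick(f,'round_cup_1',*proj(f,np.array([[*p,.023]]))[0],9)] if m is not None]
    for fz in(1,0):
        if vw: print(n,len(vw),fit('round_cup_1',vw,[*p,0],fixz=fz)[0].round(4))
loc((.586,-.102),'placed');loc((.464,.429),'left')
print(go(.464,.429,.03,o['tcp_pos'],psi()))
u,v=proj(fs,np.array([[.464,.429,.05]]))[0].astype(int)
cv2.imwrite('pics/c4.png',cv2.resize(fs['pixels'][v-60:v+40,u-60:u+60,::-1],(720,600),interpolation=2))
E
```

```text
[0.4670134  0.42720406 0.10254402] 2.100404242931474 [ 0.75413243 -0.4283285   0.33089497] [-0.42  0.62 -0.59  1.73  0.42  0.92 -0.65]
placed 2 [ 0.5881 -0.0995  0.      0.    ]
placed 2 [ 0.587  -0.0983  0.0036  0.    ]
left 1 [0.4642 0.4296 0.     0.    ]
left 1 [ 0.4695  0.4278 -0.01    0.    ]
[ 0.015 -0.008  0.363]
```

View pics/c4.png

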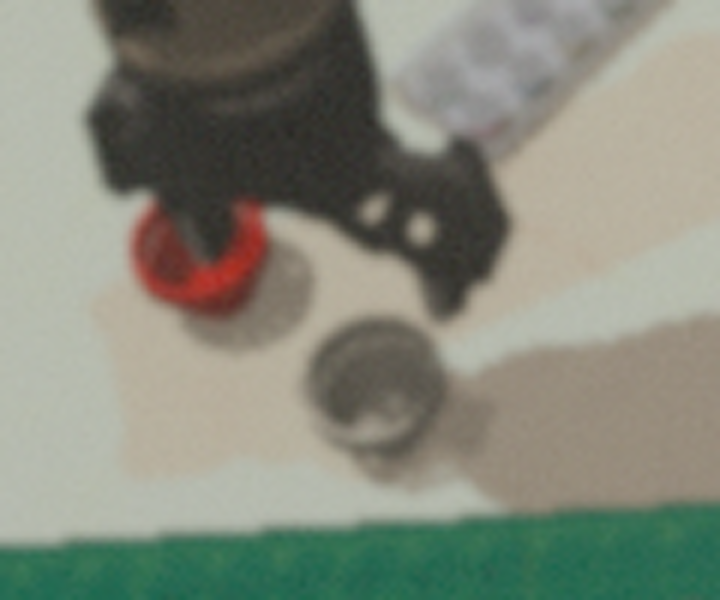

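The steel cup is at crop (375,385), the red one at (200,255) and outside the fingers' path. Grip high on the band.

>>> play_rows:
  commands:
    - [[-1,0.015,-0.01,0.2,0],[-1,0.015,-0.01,0.35,0],[-1,0.015,-0.01,0.36,0],[-1,0.015,-0.01,0.36,0],[0.8,0.015,-0.01,0.36,0],[0.8,0.015,-0.01,0.36,0],[0.8,0.015,-0.01,0.36,0],[0.8,0.015,-0.01,0.36,0],[0.8,0.015,-0.01,0.36,0],[0.8,0.015,-0.01,0.36,0],[0.8,0.015,-0.01,0.36,0],[0.8,0.015,-0.01,0.36,0]]

```text
clock: 10.03
tcp_pos: [0.4644, 0.4308, 0.0336]
orientation: [1.559, 2.726, 0.005]
contact_force: [-0.8, -0.5, 6.1]
grip_width: 0.0541
gripper_force: 30.6
```

>>> play_rows:
  commands:
    - [[0.8,0,0,-0.1,0],[0.8,0,0,-0.2,0],[0.8,0,0,-0.4,0],[0.8,0,0,-0.55,0],[0.8,0,0,-0.55,0],[0.8,0,0,-0.55,0]]

```text
clock: 10.53
tcp_pos: [0.4647, 0.4311, 0.1446]
orientation: [1.559, 2.725, 0.009]
contact_force: [-0.8, 0.7, -0.6]
grip_width: 0.0539
gripper_force: 32.0
```

```bash
python3 - <<'E'
from h import *
o=get_obs();print(o['tcp_pos'],psi(),o['grip_width'],o['contact_force'])
fs=viewer.grab_frame('scene')
u,v=proj(fs,o['tcp_pos'][None])[0].astype(int)
cv2.imwrite('pics/c5.png',cv2.resize(fs['pixels'][v-50:v+50,u-60:u+60,::-1],(720,600),interpolation=2))
m=pick(fs,'round_cup_1',u,v,15)
if m is not None: print(feat_mask(m).round(1))
print(feat_pts(proj(fs,place(M['round_cup_1'],np.r_[o['tcp_pos'][:2],o['tcp_pos'][2]-.031],0))).round(1))
print(go(.587,-.101,.144,o['tcp_pos'],psi()))
E
```

```text
[0.46465214 0.43110432 0.14461731] 2.102096162569071 0.05394466118075513 [-0.84125958  0.74460503 -0.60291304]
[146.5 255.2 134.5 242.5 158.5 266.5]
[148.6 253.  134.5 239.5 162.  267.1]
[-2.604 -0.821  0.003]
```

View pics/c5.png

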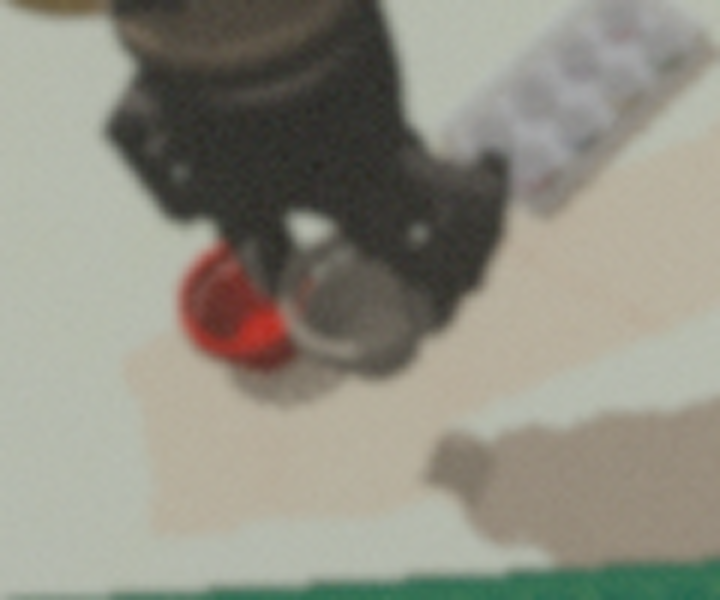

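>>> play_rows:
  commands:
    - [[0.8,-0.9,-0.28,0,0],[0.8,-0.9,-0.28,0,0],[0.8,-0.9,-0.28,0,0],[0.8,-0.9,-0.28,0,0],[0.8,-0.9,-0.28,0,0],[0.8,-0.9,-0.28,0,0]]

```text
clock: 11.13
tcp_pos: [0.5076, 0.238, 0.139]
orientation: [1.572, 2.719, -0.01]
contact_force: [1.1, -0.8, -1.3]
grip_width: 0.0543
gripper_force: 32.0
```

>>> play_rows:
  commands:
    - [[0.8,-0.9,-0.28,0,0],[0.8,-0.9,-0.28,0,0],[0.8,-0.9,-0.28,0,0],[0.8,-0.9,-0.28,0,0],[0.8,-0.9,-0.28,0,0],[0.8,-0.9,-0.28,0,0]]

```text
clock: 11.63
tcp_pos: [0.5497, 0.0554, 0.1394]
orientation: [-1.572, -2.72, 0.007]
contact_force: [1.0, 0.6, -0.9]
grip_width: 0.0544
gripper_force: 32.0
```

>>> play_rows:
  commands:
    - [[0.8,-0.8,-0.26,0,0.34],[0.8,-0.8,-0.26,0,0.34],[0.8,-0.8,-0.26,0,0.34],[0.8,-0.8,-0.26,0,0.34],[0.8,-0.8,-0.26,0,0.34],[0.8,-0.8,-0.26,0,0.34],[0.8,-0.8,-0.26,0,0.34]]

```text
clock: 12.22
tcp_pos: [0.5851, -0.1003, 0.14]
orientation: [-2.22, -2.219, 0.0]
contact_force: [-0.2, 0.9, -0.6]
grip_width: 0.0545
gripper_force: 32.0
```

```bash
python3 - <<'E'
from h import *
o=get_obs();print(o['tcp_pos'],psi(),o['grip_width'],o['contact_force'])
print(go(.587,-.101,.05,o['tcp_pos'],psi()))
fs=viewer.grab_frame('scene')
for z in (o['tcp_pos'][2]-.031+.02,.023): 
    p=proj(fs,np.array([[.587,-.101,z]]))[0]; m=pick(fs,'round_cup_1',*p,12)
    print(p, None if m is None else feat_mask(m).round(1))
    print(feat_pts(proj(fs,place(M['round_cup_1'],np.array([.587,-.101,z-.02]),0))).round(1))
u,v=proj(fs,np.array([[.587,-.101,.07]]))[0].astype(int)
cv2.imwrite('pics/c6.png',cv2.resize(fs['pixels'][v-50:v+50,u-60:u+60,::-1],(720,600),interpolation=2))
E
```

```text
[ 0.58511049 -0.10032367  0.14002692] 1.5703574713213615 0.05450187504997146 [-0.21041761  0.87377783 -0.56764004]
[-0.003  0.009  0.45 ]
[273.79288917 119.69442229] [272.9 116.8 265.5 107.5 280.5 127.5]
[274.  116.6 264.5 106.6 283.9 128.2]
[272.02829055 145.44483646] [271.3 143.1 262.5 133.5 280.5 153.5]
[272.2 142.6 263.3 133.3 281.4 153.3]
```

View pics/c6.png

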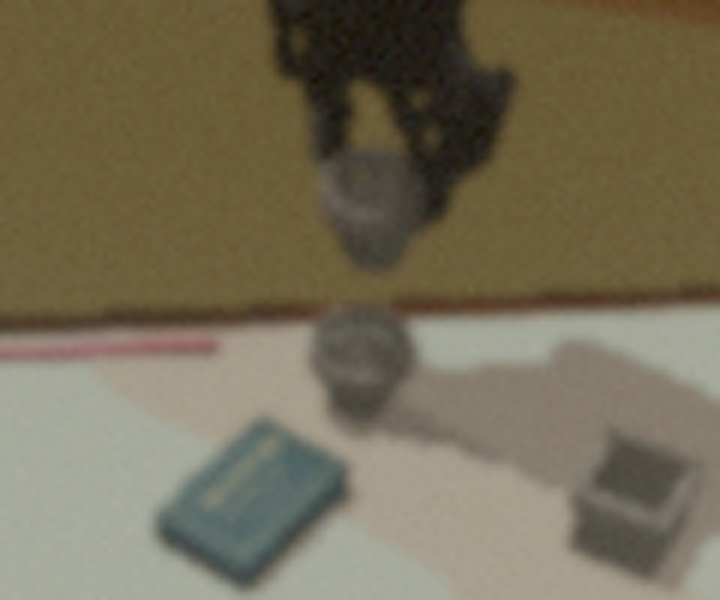

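The held cup sits directly over the lower one (crop (370,205) over (360,360)). Lower into the nest and release a couple of mm high.

>>> play_rows:
  commands:
    - [[0.8,0,0.005,0.15,0],[0.8,0,0.005,0.3,0],[0.8,0,0.005,0.4,0],[0.8,0,0.005,0.43,0],[0.8,0,0.005,0.45,0],[0.8,0,0.005,0.45,0],[0.8,0,0.005,0.45,0]]

```text
clock: 12.95
tcp_pos: [0.5875, -0.1012, 0.0522]
orientation: [2.222, 2.219, 0.002]
contact_force: [0.7, 0.4, -1.0]
grip_width: 0.0545
gripper_force: 32.0
```

Contact-free so far. A touch lower, then open and rise.

>>> play_rows:
  commands:
    - [[0.8,0,0,0.015,0],[0.8,0,0,0.015,0],[0,0,0,0.015,0],[-1,0,0,0.015,0],[-1,0,0,0.015,0],[-1,0,0,0.015,0],[-1,0,0,0.015,0],[-1,0,0,0.015,0],[-1,0,0,-0.1,0],[-1,0,0,-0.25,0],[-1,0,0,-0.45,0],[-1,0,0,-0.45,0]]

```text
clock: 13.95
tcp_pos: [0.591, -0.1018, 0.1481]
orientation: [2.218, 2.213, 0.011]
contact_force: [1.6, 1.2, 0.3]
grip_width: 0.0853
gripper_force: 0.0
```

```bash
python3 - <<'E'
from h import *
o=get_obs();print(o['tcp_pos'],psi(),o['grip_width'],o['contact_force'])
# square cup, from above; tool psi wanted 0.285
print('turn',-(0.285-psi())/(np.pi/2), go(.427,-.127,.10,o['tcp_pos'],psi()))
fs=viewer.grab_frame('scene')
u,v=proj(fs,np.array([[.587,-.101,.05]]))[0].astype(int)
cv2.imwrite('pics/c7.png',cv2.resize(fs['pixels'][v-50:v+50,u-60:u+60,::-1],(720,600),interpolation=2))
E
```

```text
[ 0.59103954 -0.10176006  0.14811577] 1.5682734781519754 0.08526853807882454 [1.55142276 1.15694224 0.25661825]
turn 0.816957269546465 [-0.128 -0.82   0.241]
```

View pics/c7.png

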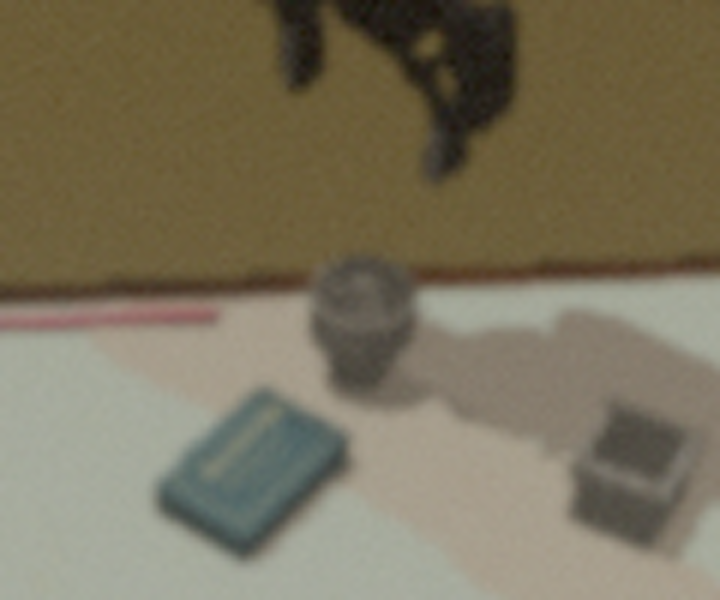

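Nested and upright at crop (362,320). Now the square cup.

>>> play_rows:
  commands:
    - [[-1,-0.13,-0.82,0,0.82],[-1,-0.13,-0.82,0,0.82],[-1,-0.13,-0.82,0,0.82],[-1,-0.13,-0.82,0,0.82],[-1,-0.13,-0.82,0,0.82],[-1,-0.13,-0.82,0,0.82],[-1,-0.13,-0.82,0,0.82],[-1,-0.13,-0.82,0.2,0.82],[-1,-0.13,-0.82,0.24,0.82],[-1,-0.13,-0.82,0.24,0.82],[-1,-0.13,-0.82,0.24,0.82],[-1,-0.13,-0.82,0.24,0.82]]

```text
clock: 15.0
tcp_pos: [0.4218, -0.1272, 0.0921]
orientation: [-3.111, -0.437, 0.003]
contact_force: [0.2, 0.6, 0.7]
grip_width: 0.0856
gripper_force: 0.0
```

```bash
python3 - <<'E'
from h import *
o=get_obs();print(o['tcp_pos'],psi(),o['contact_force'],o['joints'].round(2))
print(go(.427,-.127,.026,o['tcp_pos'],psi()))
fs=viewer.grab_frame('scene')
m=pick(fs,'square_cup',*proj(fs,np.array([[.427,-.127,.023]]))[0])
if m is not None: print(feat_mask(m).round(1), feat_pts(proj(fs,place(M['square_cup'],np.array([.427,-.127,0]),.285))).round(1), yaw_fit('square_cup',fs,m,np.array([.427,-.127,0]),np.arange(0,.6,.025)))
E
```

```text
[ 0.42176435 -0.12715388  0.0920596 ] 0.27932044714886345 [0.20133237 0.64772095 0.65624286] [ 0.31  0.31 -0.19  2.21  0.1   0.63 -1.23]
[0.025 0.006 0.33 ]
[316.6 168.7 306.5 158.5 327.5 180.5] [316.5 167.2 305.6 154.1 329.  180.7] (np.float64(0.830101569713758), np.float64(0.4))
```

>>> play_rows:
  commands:
    - [[-1,0.025,0.005,0.15,0],[-1,0.025,0.005,0.33,0],[-1,0.025,0.005,0.33,0],[-1,0.025,0.005,0.33,0],[0.8,0.025,0.005,0.33,0],[0.8,0.025,0.005,0.33,0],[0.8,0.025,0.005,0.33,0],[0.8,0.025,0.005,0.33,0],[0.8,0.025,0.005,0.33,0],[0.8,0.025,0.005,0.33,0],[0.8,0.025,0.005,0.33,0]]

```text
clock: 16.02
tcp_pos: [0.4288, -0.1273, 0.0289]
orientation: [3.109, 0.438, 0.005]
contact_force: [-0.4, 0.0, 7.5]
grip_width: 0.0514
gripper_force: 30.5
```

>>> play_rows:
  commands:
    - [[0.8,0,0,-0.1,0],[0.8,0,0,-0.25,0],[0.8,0,0,-0.4,0],[0.8,0,0,-0.5,0],[0.8,0,0,-0.5,0]]

```text
clock: 16.43
tcp_pos: [0.4306, -0.1276, 0.132]
orientation: [3.107, 0.438, 0.014]
contact_force: [0.7, 0.6, 0.0]
grip_width: 0.0509
gripper_force: 32.9
```

```bash
python3 - <<'E'
from h import *
o=get_obs();print(o['tcp_pos'],psi(),o['grip_width'],o['contact_force'])
print('turn',-(0.137-psi())/(np.pi/2), go(.486,.256,.12,o['tcp_pos'],psi()))
fs=viewer.grab_frame('scene')
u,v=proj(fs,o['tcp_pos'][None])[0].astype(int)
cv2.imwrite('pics/c8.png',cv2.resize(fs['pixels'][v-50:v+50,u-60:u+60,::-1],(720,600),interpolation=2))
E
```

```text
[ 0.43064228 -0.12763795  0.13200149] 0.28012342031946846 0.0509372945647723 [0.70320138 0.64087378 0.0038825 ]
turn 0.09111519926424967 [ 0.796 -1.767  0.06 ]
```

View pics/c8.png

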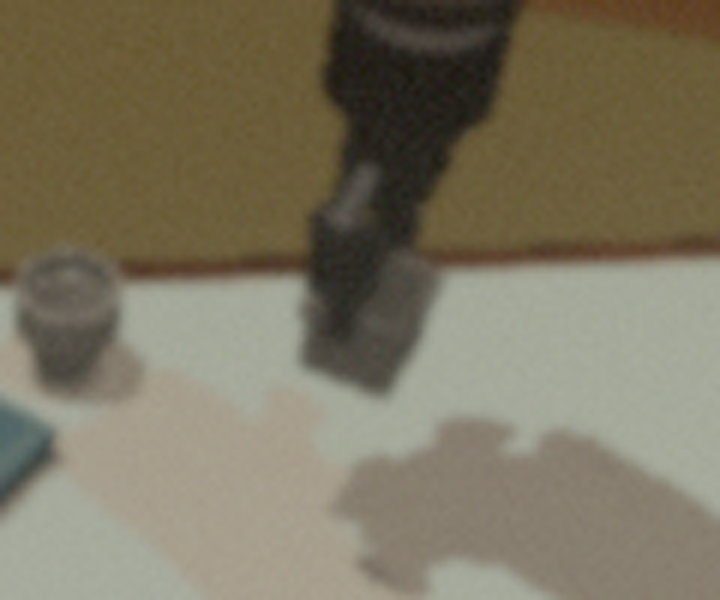

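The cup is held in air at crop (370,320), perhaps a little pitched in the pads. Setting it against the table will square it. Carry it over.

>>> play_rows:
  commands:
    - [[0.8,0.4,-0.88,0,0],[0.8,0.4,-0.88,0,0],[0.8,0.4,-0.88,0,0],[0.8,0.4,-0.88,0,0],[0.8,0.4,-0.88,0,0],[0.8,0.4,-0.88,0,0]]

```text
clock: 16.98
tcp_pos: [0.4561, 0.0711, 0.1269]
orientation: [-3.106, -0.453, -0.003]
contact_force: [0.3, 0.6, -0.4]
grip_width: 0.0511
gripper_force: 32.8
```

>>> play_rows:
  commands:
    - [[0.8,0.39,-0.885,0,0.09],[0.8,0.39,-0.885,0,0.09],[0.8,0.39,-0.885,0,0.09],[0.8,0.39,-0.885,0,0.09],[0.8,0.39,-0.885,0.2,0.09],[0.8,0.39,-0.885,0.2,0.09],[0.8,0.39,-0.885,0.2,0.09]]

```text
clock: 17.57
tcp_pos: [0.4794, 0.2569, 0.084]
orientation: [3.132, 0.224, -0.008]
contact_force: [-0.4, 0.1, 0.3]
grip_width: 0.0514
gripper_force: 32.8
```

```bash
python3 - <<'E'
from h import *
o=get_obs();print(o['tcp_pos'],psi(),o['grip_width'],o['contact_force'])
print(go(.486,.256,.029,o['tcp_pos'],psi()))
fs=viewer.grab_frame('scene')
u,v=proj(fs,o['tcp_pos'][None])[0].astype(int)
img=cv2.resize(fs['pixels'][v-50:v+50,u-60:u+60,::-1],(720,600),interpolation=2)
P=proj(fs,place(M['square_cup'],o['tcp_pos']-[0,0,.029],psi()))
for p in P: cv2.circle(img,tuple(int(a) for a in (p-[u-60,v-50]+.5)*6),4,(0,0,255),-1)
cv2.imwrite('pics/c9.png',img)
E
```

```text
[0.47936729 0.2568837  0.08395398] 0.1428741990251361 0.051385442138731995 [-0.40002431  0.11916908  0.34045382]
[0.032 0.009 0.275]
```

View pics/c9.png

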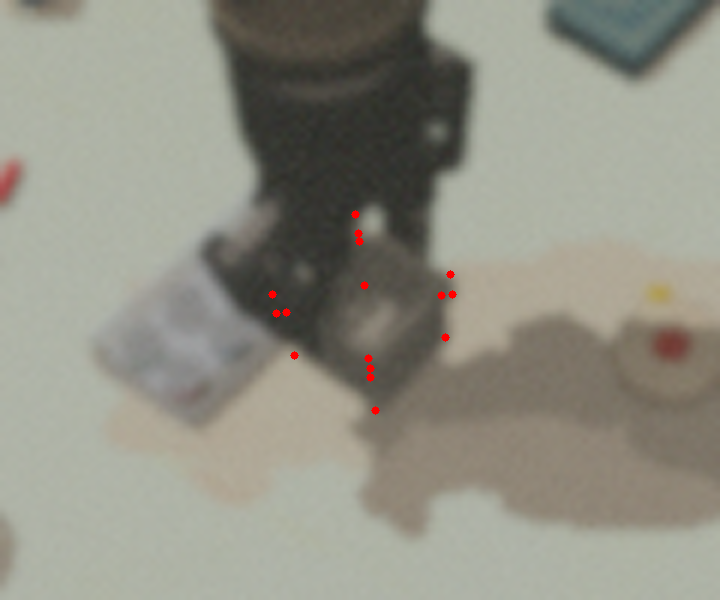

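>>> play_rows:
  commands:
    - [[0.8,0.03,0.01,0.1,0],[0.8,0.03,0.01,0.17,0],[0.8,0.03,0.01,0.2,0],[0.8,0.03,0.01,0.22,0],[0.8,0.03,0.01,0.24,0],[0.8,0.03,0.01,0.26,0],[0.8,0.03,0.01,0.27,0],[0.8,0.03,0.01,0.275,0],[0.8,0.03,0.01,0.275,0]]

```text
clock: 18.37
tcp_pos: [0.488, 0.2549, 0.0321]
orientation: [-3.134, -0.218, -0.0]
contact_force: [0.3, -0.3, -0.1]
grip_width: 0.0509
gripper_force: 32.9
```

>>> play_rows:
  commands:
    - [[0.8,0,0,0.015,0],[0.8,0,0,0.02,0],[0.8,0,0,0.02,0],[0.2,0,0,0.02,0],[-0.5,0,0,0.02,0],[-1,0,0,0.02,0],[-1,0,0,0.02,0],[-1,0,0,0.02,0],[-1,0,0,0.02,0],[-1,0,0,-0.15,0],[-1,0,0,-0.35,0],[-1,0,0,-0.5,0]]

```text
clock: 19.37
tcp_pos: [0.488, 0.2551, 0.1338]
orientation: [-3.134, -0.218, 0.0]
contact_force: [1.8, 0.4, -0.3]
grip_width: 0.0855
gripper_force: 0.0
```

```bash
python3 - <<'E'
from h import *
o=get_obs();print(o['tcp_pos'],psi(),o['grip_width'],o['contact_force'])
fs=viewer.grab_frame('scene')
for n,t,p in(('sq','square_cup',(.488,.255)),('tape','tape_measure',(.41,.144))):
    m=pick(fs,t,*proj(fs,np.array([[*p,.02]]))[0])
    if m is not None:
        q=fit(t,[(fs,m)],[*p,0],n=='sq',True); print(n,q[0].round(3),q[1], m.sum())
        if n=='sq': print(yaw_fit(t,fs,m,np.r_[q[0][:2],0],np.arange(-.4,.5,.025)))
print(go(.41,.144,.10,o['tcp_pos'],psi()))
# tab direction from yellow pixels
hsv=cv2.cvtColor(fs['pixels'],cv2.COLOR_RGB2HSV); u,v=proj(fs,np.array([[.41,.144,.005]]))[0].astype(int)
k=np.zeros(hsv.shape[:2],bool);k[v-18:v+18,u-18:u+18]=1
ys,xs=np.nonzero(k&(abs(hsv[...,0].astype(int)-27)<7)&(hsv[...,1]>100));print('tab',ray(fs,xs.mean(),ys.mean(),.006) if len(xs) else None)
u,v=proj(fs,np.array([[.46,.22,.02]]))[0].astype(int)
cv2.imwrite('pics/c10.png',cv2.resize(fs['pixels'][v-50:v+50,u-60:u+60,::-1],(720,600),interpolation=2))
E
```

```text
[0.48798604 0.25510094 0.13380816] 0.13920706029097016 0.08548854210006453 [ 1.7933793  0.3881037 -0.2698929]
sq [ 0.487  0.255  0.    -1.175] 0.0906443725561199 536
(np.float64(0.9364903739765434), np.float64(0.10000000000000042))
[-0.463  0.496  0.169]
tab [0.43460536 0.12370913 0.006     ]
```

View pics/c10.png

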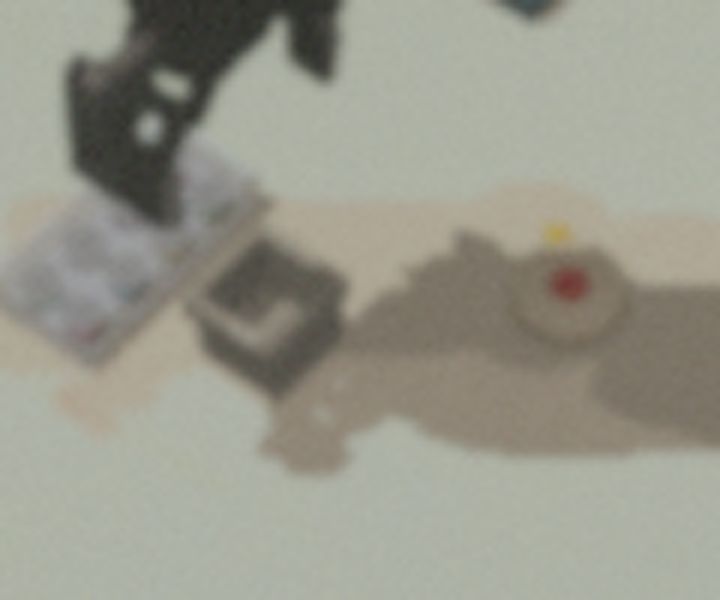

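The square cup stands squared up in front of the box at crop (270,310). The tape is at (570,295) with its tab toward the tin, at -39° in world terms. Go for the tape.

>>> play_rows:
  commands:
    - [[-1,-0.463,0.496,0,0.25],[-1,-0.463,0.496,0,0.25],[-1,-0.463,0.496,0,0.25],[-1,-0.463,0.496,0.17,0.25],[-1,-0.463,0.496,0.3,0.25],[-1,-0.463,0.496,0.3,0.25],[-1,-0.463,0.496,0.3,0.25]]

```text
clock: 20.1
tcp_pos: [0.4086, 0.1433, 0.0708]
orientation: [3.114, -0.396, -0.006]
contact_force: [0.5, 0.4, 0.2]
grip_width: 0.0852
gripper_force: 0.0
```

```bash
python3 - <<'E'
from h import *
o=get_obs();print(o['tcp_pos'],psi(),o['grip_width'],o['contact_force'],o['joints'].round(2))
print(go(.41,.144,.0,o['tcp_pos'],psi()))
fs=viewer.grab_frame('scene')
m=pick(fs,'tape_measure',*proj(fs,np.array([[.41,.144,.01]]))[0])
if m is not None: print(fit('tape_measure',[(fs,m)],[.41,.144,0],fixz=True)[0].round(4),m.sum())
u,v=proj(fs,np.array([[.41,.144,.03]]))[0].astype(int)
cv2.imwrite('pics/c11.png',cv2.resize(fs['pixels'][v-50:v+50,u-60:u+60,::-1],(720,600),interpolation=2))
E
```

```text
[0.40858894 0.14332871 0.07080192] -0.2531741456431716 0.08520487828582672 [0.5111956  0.4058474  0.16520505] [-0.29  0.35 -0.22  2.23  0.13  0.58 -2.44]
[ 0.006 -0.005  0.354]
[0.4088 0.1432 0.     0.    ] 299
```

View pics/c11.png

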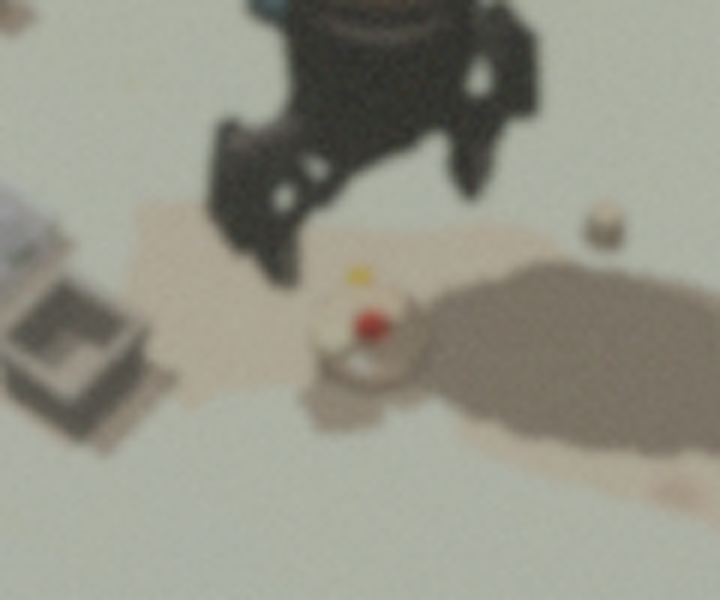

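The fingers straddle the tape (crop (368,325)) and stay clear of the tab; the thimble is far off at (605,225). Descend and grip.

>>> play_rows:
  commands:
    - [[-1,0.005,0,0.15,0],[-1,0.005,0,0.3,0],[-1,0.005,0,0.35,0],[-1,0.005,0,0.35,0],[0.8,0.005,0,0.35,0],[0.8,0.005,0,0.35,0],[0.8,0.005,0,0.35,0],[0.8,0.005,0,0.35,0],[0.8,0.005,0,0.35,0],[0.8,0.005,0,0.35,0],[0.8,0.005,0,0.35,0],[0.8,0.005,0,0.35,0]]
  grip_force: 40

```text
clock: 21.2
tcp_pos: [0.4122, 0.1441, 0.0038]
orientation: [-3.115, 0.397, -0.004]
contact_force: [-1.8, -0.9, 9.1]
grip_width: 0.0531
gripper_force: 40.1
```

>>> play_rows:
  commands:
    - [[0.8,0,0,-0.05,0],[0.8,0,0,-0.15,0],[0.8,0,0,-0.3,0],[0.8,0,0,-0.45,0],[0.8,0,0,-0.45,0]]

```text
clock: 21.62
tcp_pos: [0.4142, 0.1449, 0.0977]
orientation: [-3.112, 0.398, -0.013]
contact_force: [0.9, 0.8, 0.1]
grip_width: 0.0531
gripper_force: 42.3
```

```bash
python3 - <<'E'
from h import *
o=get_obs();print(o['tcp_pos'],psi(),o['grip_width'],o['contact_force'])
print(go(.572,-.001,.085,o['tcp_pos'],psi()))
fs=viewer.grab_frame('scene')
u,v=proj(fs,o['tcp_pos'][None])[0].astype(int)
cv2.imwrite('pics/c12.png',cv2.resize(fs['pixels'][v-50:v+50,u-60:u+60,::-1],(720,600),interpolation=2))
E
```

```text
[0.41419331 0.14492678 0.09769368] -0.2541845540832031 0.05309873660347694 [0.91589476 0.8248503  0.12745214]
[0.947 0.508 0.063]
```

View pics/c12.png

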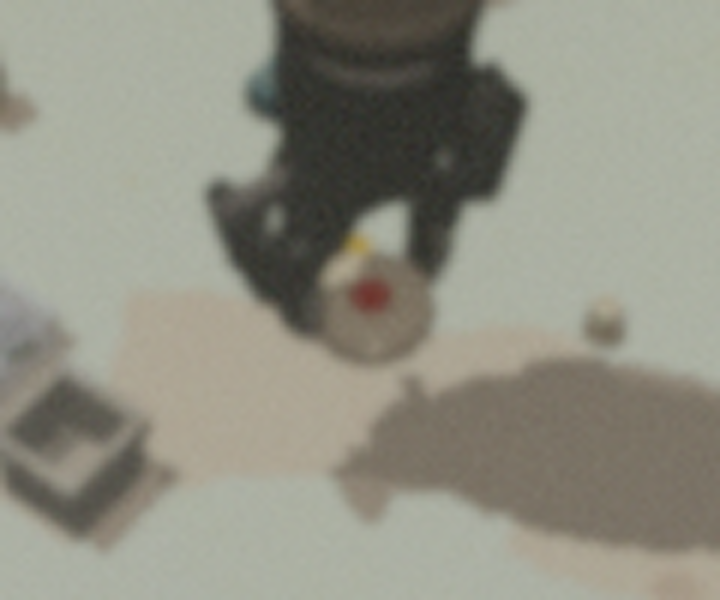

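The tape is held level at crop (375,300). Carry it over the tin.

>>> play_rows:
  commands:
    - [[0.8,0.95,0.51,0,0],[0.8,0.95,0.51,0,0],[0.8,0.95,0.51,0,0],[0.8,0.95,0.51,0,0],[0.8,0.95,0.51,0,0],[0.8,0.95,0.51,0,0],[0.8,0.95,0.51,0,0],[0.8,0.95,0.51,0,0]]

```text
clock: 22.33
tcp_pos: [0.5685, -0.0031, 0.0913]
orientation: [3.116, -0.399, -0.002]
contact_force: [-0.3, -0.5, -0.1]
grip_width: 0.053
gripper_force: 42.3
```

```bash
python3 - <<'E'
from h import *
o=get_obs();print(o['tcp_pos'],psi(),o['grip_width'],o['contact_force'])
print(go(.572,-.001,.029,o['tcp_pos'],psi()))
fs=viewer.grab_frame('scene')
m=pick(fs,'tape_measure',*proj(fs,o['tcp_pos'][None])[0],15)
if m is not None: print(feat_mask(m).round(1),feat_pts(proj(fs,place(M['tape_measure'],o['tcp_pos']-[0,0,.004],0))).round(1))
E
```

```text
[ 0.56853972 -0.00314368  0.0913396 ] -0.2548457949125311 0.0529724245185936 [-0.25830997 -0.54971491 -0.13265327]
[ 0.014 -0.015  0.312]
[256.  148.  247.5 138.5 264.5 156.5] [254.8 147.5 245.3 138.8 264.4 156.2]
```

>>> play_rows:
  commands:
    - [[0.8,0.015,-0.015,0.12,0],[0.8,0.015,-0.015,0.22,0],[0.8,0.015,-0.015,0.27,0],[0.8,0.015,-0.015,0.29,0],[0.8,0.015,-0.015,0.305,0],[0.8,0.015,-0.015,0.31,0],[0.8,0.015,-0.015,0.31,0]]

```text
clock: 23.02
tcp_pos: [0.5733, -0.0005, 0.0306]
orientation: [-3.116, 0.397, -0.001]
contact_force: [-0.7, -0.2, -0.3]
grip_width: 0.0528
gripper_force: 42.3
```

>>> play_rows:
  commands:
    - [[0.8,0,0,0.01,0],[0.8,0,0,0.018,0],[0.8,0,0,0.018,0],[0.8,0,0,0.018,0],[0.1,0,0,0.018,0],[-0.3,0,0,0.018,0],[-0.7,0,0,0.018,0],[-0.7,0,0,0.018,0],[-0.7,0,0,0.018,0],[-0.7,0,0,-0.15,0],[-0.7,0,0,-0.35,0],[-0.7,0,0,-0.55,0]]

```text
clock: 24.02
tcp_pos: [0.572, -0.0008, 0.1405]
orientation: [3.116, -0.397, -0.004]
contact_force: [1.8, -0.3, -0.2]
grip_width: 0.0724
gripper_force: 0.0
```

>>> play_rows:
  commands:
    - [[-0.7,-0.9,0,-0.3,0],[-0.7,-0.9,0,-0.3,0],[-0.7,-0.9,0,-0.3,0],[-0.7,-0.9,0,-0.3,0],[-0.7,-0.9,0,-0.3,0],[-0.7,-0.9,0,-0.3,0]]

```text
clock: 24.52
tcp_pos: [0.395, 0.0452, 0.2011]
orientation: [3.116, -0.393, 0.001]
contact_force: [-0.7, -0.6, -1.0]
grip_width: 0.0728
gripper_force: 0.0
```

```bash
python3 - <<'E'
from h import *
o=get_obs();print(o['tcp_pos'],o['contact_force'],np.abs(o['qvel']).max())
fs=viewer.grab_frame('scene');ft=viewer.grab_frame('top')
for n,t,p,z in(('tape','tape_measure',(.572,-.001),.022),('cupstack','round_cup_1',(.588,-.1),.014),('sq','square_cup',(.487,.255),0),('thim','thimble',(.373,.024),0),('spool','thread_spool',(.685,.14),0)):
    vw=[(f,m) for f in(fs,ft) for m in[pick(f,t,*proj(f,np.array([[*p,z+.02]]))[0],10)] if m is not None]
    if vw: print(n,len(vw),fit(t,vw,[*p,z],fixz=len(vw)<2)[0].round(3))
u,v=proj(fs,np.array([[.56,0.05,.02]]))[0].astype(int)
cv2.imwrite('pics/c13.png',cv2.resize(fs['pixels'][v-65:v+65,u-85:u+85,::-1],(784,600),interpolation=2))
E
```

```text
[0.39497394 0.04523461 0.20110553] [-0.69701492 -0.59426929 -1.03686955] 0.07737319938435411
tape 2 [ 0.569 -0.     0.023  0.   ]
cupstack 1 [ 0.59  -0.102  0.014  0.   ]
sq 2 [ 0.487  0.255 -0.     0.   ]
spool 1 [0.685 0.139 0.    0.   ]
```

View pics/c13.png

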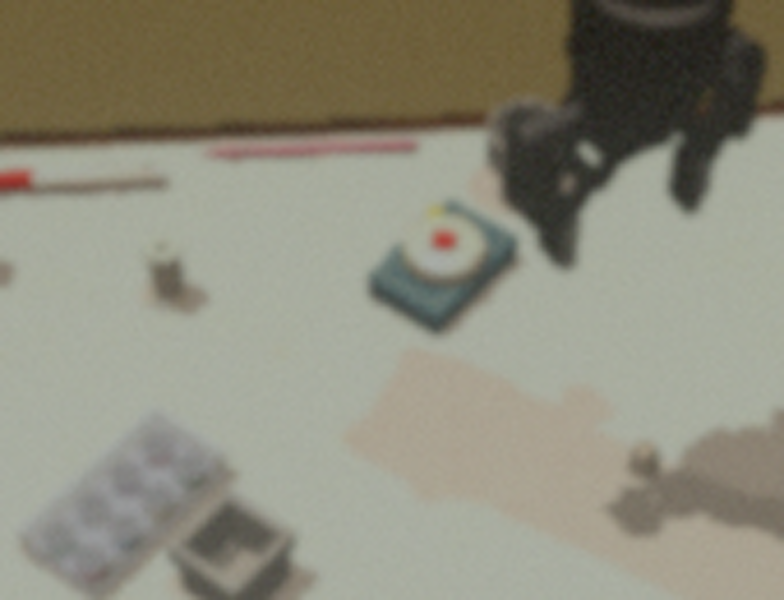

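The tape lies flat in the middle of the lid (crop (443,245)), the square cup is beside the box (235,550), and the spool (165,275) and thimble (645,460) haven't moved. The fit puts the stack at about (0.003, -0.103) in the tin's frame and the square cup at about (-0.084, -0.002) in the box's frame. Both are well inside the limits.

```bash
python3 -c "
from bench import r
print(r.hand_in())"
```

```text
the job is handed in; nothing more can be done
None
```

The job is handed in, with no verdict shown: by the last camera fit the nested cups, the square cup and the tape measure all sit within the limits, and the spool and thimble were left standing where they were.

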